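Kit the valve tray and present it at the bayonet socket

TASK

With the orange tray standing on the bench, seat the square-flanged aluminium valve seat flat and square in the tray's square pocket and let go of it. Then lift the tray by its black grip fin and carry it, close to level so that the loose steel ball never leaves its round pocket, to the bayonet socket mount; finish while still holding the tray there in the gripper, still and level, centred above the socket with the tray's underside about 60 mm above the socket's mouth and nothing else supporting it. Leave the other loose parts where they lie.

Things in the scene. Friction and masses are not known exactly. Their poses are not given: they have to be found in the camera images.
- tray_grip (a point): Grip point of the loose tray (about 220 g): on the black upright fin in the middle of the orange tray plate, 42 mm above the tray's underside. The plate is 180 mm (tray x) by 90 mm (tray y) and 10 mm thick. The fin is 30 mm long (tray x), 14 mm thick (tray y) and runs from 10 to 60 mm above the underside: pinch it across tray y. The axes are the tray's: x along its length towards the ball pocket, z up.
- seat_pocket (a point): Centre of the floor of the tray's square pocket, 44 x 44 mm with sides parallel to tray x and y, 4.5 mm deep, open upward; its floor is 5.5 mm above the tray's underside, its centre 55 mm from the fin's middle on the tray's -x side. Axes as the tray. Place the seat with the fingers closing along tray y, which keeps them clear of the fin.
- ball_pocket (a point): Centre of the floor of the tray's round ball pocket, 28 mm across and 4.5 mm deep, floor 5.5 mm above the underside, 55 mm from the fin's middle on the tray's +x side. Axes as the tray.
- ball_center (a point): Centre of the loose steel ball, 24 mm across, about 56 g, which starts in the round pocket and can roll about 4 mm each way in it; it rolls over the pocket's rim if the tray is tipped or jerked strongly.
- seat_center (a point): Centre, half-way up, of the loose aluminium valve seat (40 to 85 g), 30 mm tall in all: a square flange 40 x 40 x 8 mm at the bottom and on it a square boss 26 x 26 mm, 22 mm tall, flats parallel to the flange's, with a dark bore on top. Starts standing upright on the bench, flange down. z is up, x and y are square to the flats (four-fold symmetric). Grip it by the boss, fingertips above the flange.
- socket_mouth (a point): Centre of the open mouth of the fixed bayonet socket mount clamped at the bench's far edge: an aluminium socket 76 mm in outer diameter with two black J slots, on a dark steel foot 100 x 100 mm. The mouth is 60 mm above the bench; z up.
- valve_head: Bystander: brass valve head, 58 mm in diameter, 95 mm tall, with a side outlet; origin under its centre.
- gauge_guard: Bystander: black polymer gauge guard, a cup 68 mm across, 28 mm tall with a small lug; origin under its centre.
- collar: Bystander: pale blue plastic collar ring, 50 mm across, 14 mm tall; origin under its centre.
- handle_pin: Bystander: steel handle pin lying on the bench, 66 mm long, 8 mm thick with a 16 mm head; origin under its centre, x along it.
- spanner: Bystander: steel spanner lying near the right-hand side of the bench; x along it.

How it is judged:
On the way, in this order (a step that is already met when the one before it is completed fails the run):
1. the valve seat is seated flat and square in the tray's pocket and let go, the tray standing on the bench (horizontal distance between seat_center and seat_pocket below 0.007 m and z of seat_center in the frame of seat_pocket below 0.0167 m and angle between the z axis of seat_center and the z axis of seat_pocket, either way round below 0.06 rad and height (world z) of tray_grip below 0.047 m and contact force between the fingers and seat below 0.3 N), for 0.2 s.
2. the loaded tray is lifted in the gripper (horizontal distance between seat_center and seat_pocket below 0.007 m and z of seat_center in the frame of seat_pocket below 0.0167 m and angle between the z axis of seat_center and the z axis of seat_pocket, either way round below 0.06 rad and distance between ball_center and ball_pocket below 0.016 m and height (world z) of tray_grip above 0.08 m and contact force between the fingers and tray above 1 N), for 0.2 s.
At the end, for the whole second after the job is handed in: Tray held still in the gripper, level within 0.1 rad, within 25 mm of the socket's axis in plan, underside 35 to 85 mm above the socket's mouth, not touching the mount; valve seat fully down and square in its pocket (within 1.7 mm of the floor), ball in its pocket (horizontal distance between seat_center and seat_pocket below 0.007 m and z of seat_center in the frame of seat_pocket below 0.0167 m and angle between the z axis of seat_center and the z axis of seat_pocket, either way round below 0.06 rad and distance between ball_center and ball_pocket below 0.016 m and horizontal distance between tray_grip and socket_mouth below 0.025 m and height (world z) of tray_grip between 0.137 and 0.187 m and angle between tray_grip's own z axis and vertical below 0.1 rad and linear speed of tray below 0.03 m/s and angular speed of tray below 0.2 rad/s and contact force between the fingers and tray above 1 N and contact force between tray and mount below 0.3 N); the arm keeps its last pose, push and grip.
It fails at once if the ball leaves its pocket (distance between ball_center and ball_pocket above 0.019 m).
It fails at once if the tray is tipped more than about 20 degrees (angle between tray_grip's own z axis and vertical above 0.35 rad).
It fails at once if another loose part (valve head, gauge guard, collar ring, handle pin, spanner) is moved more than 25 mm (distance of any of valve_head, gauge_guard, collar, handle_pin, spanner from where it was at the start of the episode above 0.025 m).
It also fails if it takes over 61 s, if anything falls off the work surface, if the arm or the gripper's body presses on something with over 40 N, if the wrist force passes 120 N, or if a joint passes its speed limit or range.

ROBOT

A 6-joint arm with a two-finger parallel gripper is mounted at the origin on the work surface. World frame = base frame: x ahead of the robot, y to its left, z up, the work surface at z = 0. Lengths are in m, angles in rad, forces in N, time in s.
With the tool pointing down it reaches from about 0.325 to 0.775 m from the base axis. Payload 5.5 kg.
Tool frame: the origin (TCP) lies on the centre line of the jaws, within the pads' length; the fingertips stand 14 mm ahead of it and the grasp point (between the pads) lies 5 mm behind it; z points along the fingers, x is the direction in which the jaws open and shut, and the axes are right-handed (so a half turn about z gives the same grasp; the last joint's range is limited). The gripper opens to 85 mm and grips with 20 to 120 N. Pads are 22 mm wide; open, the fingers measure 114 mm over their backs; the gripper's body (76 mm by 85 mm) begins 54 mm behind the grasp point. The pads swing forward as they close: fully open they stand 13 mm farther back than shut.
Start: joints at [-0.057, 0.091, 1.231, -0, 1.82, -0.057], TCP at [0.6, -0, 0.245] pointing down, gripper open.
Joint ranges: [-2.87, 2.87], [-0.86, 2.18], [0.17, 2.46], [-1.51, 4.65], [0.06, 2.69], [-2.65, 2.65]. Speed limits (rad/s): [2.57, 2.57, 3.01, 3.14, 3.14, 3.14].

INTERFACE

Orientations are given as a unit quaternion [x, y, z, w].
In Python, from plant import ctrl, viewer, spotter gives the robot as it stands.
- The arm moves only by the tool carry_out, never from a script. Its argument "rows" is a list that holds one entry, the list of rows, each a list of 7 numbers: the finger opening in mm, from 0 to 85.4, then the shift along the tool's x, y, z scaled (see below), then the turn, a rotation vector about the tool's x, y, z scaled (see below). In form: [[[jaw, dx, dy, dz, wx, wy, wz], ...]]. A call has 1 to 5 rows; each row is the pose to reach, as a shift and turn from the pose commanded when the call began, along the tool's axes at that moment, turning the shorter way round; what a row does not reach only later rows make up. The controller multiplies each number of a shift by 0.3 m and each number of a turn by 2 pi rad. A row lasts 1/8 s, in which the tool goes at most 62.5 mm and 10.7 degrees, less where a joint would pass 70% of its speed; a pose out of reach is approached as far as the arm can. A call with a number of a shift or a turn outside -1 to 1 is refused whole. A call with a gripper value outside its range is refused whole. The fingers move at their own pace and stop on an object; "squeeze" is the grip in N (left out, the last holds). Time passes only in rows, so rows that repeat a pose let the fingers close. It gives the time, the measured TCP pose, the force and the opening at its end, in the units of the state.
- ctrl.sense(): the state, without advancing time (a new reading comes with each control period).
- viewer.get_image(name): name is "scene" or "side" or "wrist"; returns a dict with "color" (384x512x3 uint8, red, green, blue), "fx", "fy", "cx", "cy" (pixels), "dist_coeffs" ([k1, k2, p1, p2, k3] as OpenCV has them; the pictures are not rectified), "rvec" (rotation vector, rad) and "tvec" (3), from world to camera coordinates, as OpenCV has them; the wrist camera has in their place "mount" (4x4, takes a point from camera to tool coordinates, whose origin is the TCP and whose axes are the tool frame's). Camera axes: x right, y down, z forward; pixel columns grow to the right and rows downward; lengths in m; the calibration is good to about 2 mm. A picture is of the moment at which its call begins: read the wrist's pose just before it. There is no depth.
- ctrl.hand_in(): hands the job in, once; it reports no verdict.
Trained networks look in a picture, given as the dict that the camera call returned (one of the last four; its "shot" number tells which), for a name from the list of things; names that differ only in an ending like _2 or _b are one class to them, and where a whole thing is asked for, a point or a joint stands for the part that bears it (a point fixed in the world has none). Each returns a list of dicts, best first, with "conf" (0 to 1); they miss things now and then, are a little off and sometimes report something else, mostly with a low value. They report only what shows in the picture. A call takes as long as a camera call.
- spotter.trace(picture, query): "pixels" (384x512 bool, what is visible of it) and "extent" ([centre column, centre row, width, height] in pixels, round what is visible of it).
The state is a dict: "t": time; "joint_pos": joint angles; "joint_vel": joint speeds; "effort": joint torques, N m; "eef_pos": TCP position; "tool_rot": TCP orientation; "wrist_force": force on the tool from outside, world axes, zero at the start; "wrist_torque": the same for the moment, N m; "width": finger opening in m.
Only numpy, scipy, OpenCV 4.12 (cv2) and the standard library are available. Lean on these libraries where they do the work, as an engineer would, in place of code of your own. Each camera call takes 0.05 s, during which the arm holds its last target.

## Working session

There is one attempt and no reset: what is moved stays moved. The work goes in short steps, Python scripts to look and compute and a tool call to move; the robot and the scene stay as the last step left them, time stands still between calls to the robot, and variables do not carry over. Pictures are saved under pics/ and viewed, and the job is handed in when it is done.

Besides the shell and the picture viewer there is one more tool, called after "Emit:" as name([rows], argument=value, ...), one row to a line, values as JSON. carry_out: Moves the arm, as the interface text tells. Shifts and turns lie within -1 to 1; 1 stands for 0.3 m of shift or 2 pi rad of turn. Its arguments: {"type":"object","properties":{"rows":{"type":"array"},"squeeze":{"type":"number"}},"required":["rows"]}

```bash
ls; mkdir -p pics; cat > h.py <<'E'
import numpy as np, cv2
from plant import ctrl, viewer, spotter
from scipy.spatial.transform import Rotation as R
def save(p,name): cv2.imwrite('pics/'+name, p['color'][:,:,::-1])
def cam(p,st=None):
    K=np.array([[p['fx'],0,p['cx']],[0,p['fy'],p['cy']],[0,0,1.]]); D=np.array(p['dist_coeffs'],float)
    if 'mount' in p:
        T=np.eye(4);T[:3,:3]=R.from_quat(st['tool_rot']).as_matrix();T[:3,3]=st['eef_pos']
        T=T@np.array(p['mount']); Rc=T[:3,:3].T; t=-Rc@T[:3,3]
    else:
        Rc=cv2.Rodrigues(np.array(p['rvec'],float))[0]; t=np.array(p['tvec'],float).ravel()
    return K,D,Rc,t
def ray(c,uv):
    K,D,Rc,t=c
    n=cv2.undistortPoints(np.array(uv,float).reshape(-1,1,2),K,D).reshape(-1,2)
    d=np.c_[n,np.ones(len(n))]@Rc
    return -Rc.T@t,d
def onz(c,uv,z):
    o,d=ray(c,uv); return o+d*((z-o[2])/d[:,2])[:,None]
def proj(c,P):
    K,D,Rc,t=c
    return cv2.projectPoints(np.array(P,float).reshape(-1,1,3),cv2.Rodrigues(Rc)[0],t,K,D)[0].reshape(-1,2)
E
python3 - <<'E'
from h import *
s=ctrl.sense(); print({k:np.round(v,3) for k,v in s.items()})
for n in ['scene','side','wrist']:
    p=viewer.get_image(n); save(p,n+'0.png'); 
    if n!='wrist': c=cam(p); print(n,np.round(ray(c,[[256,192]])[0],3),p['fx'],p['dist_coeffs'])
    else: print(p['mount'],p['fx'])
E
```

```text
pics
{'t': np.float64(0.0), 'joint_pos': array([-0.057,  0.092,  1.232, -0.   ,  1.82 , -0.057]), 'joint_vel': array([-0.002,  0.   ,  0.001,  0.001, -0.001, -0.001]), 'effort': array([ 2.0000e-03, -4.5874e+01, -4.1802e+01,  0.0000e+00,  1.2000e-02,
       -0.0000e+00]), 'eef_pos': array([0.6  , 0.   , 0.244]), 'tool_rot': array([ 1.   ,  0.   , -0.001, -0.   ]), 'wrist_force': array([-0.008, -0.229,  0.567]), 'wrist_torque': array([ 0.005,  0.015, -0.007]), 'width': np.float64(0.086)}
scene [ 1.315 -0.332  0.765] 389.48804874298276 [-0.09392821  0.          0.          0.          0.        ]
side [-0.194  0.738  0.915] 371.9960592712511 [-0.05481568  0.          0.          0.          0.        ]
[[ 9.99999777e-01  1.61957181e-04 -6.47966192e-04  1.29255385e-03]
 [ 2.49460594e-05  9.60420783e-01  2.78553262e-01 -7.04492174e-02]
 [ 6.67433898e-04 -2.78553216e-01  9.60420564e-01 -1.28839736e-01]
 [ 0.00000000e+00  0.00000000e+00  0.00000000e+00  1.00000000e+00]] 337.18752436410915
```

View pics/scene0.png

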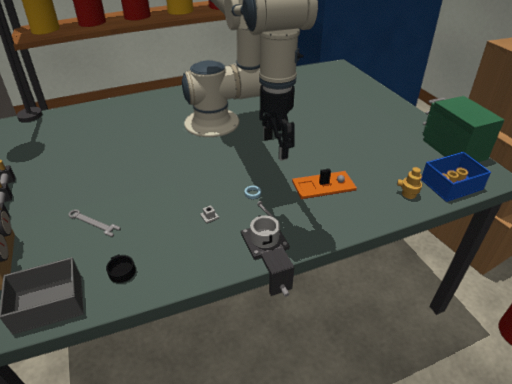

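View pics/side0.png

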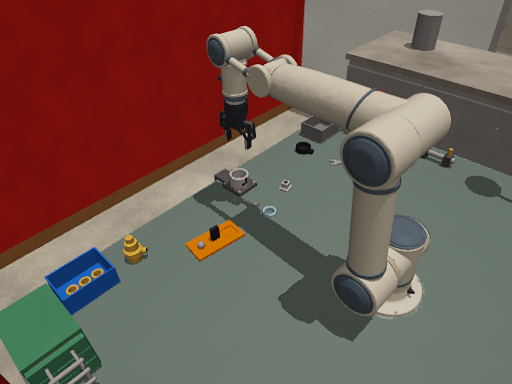

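View pics/wrist0.png

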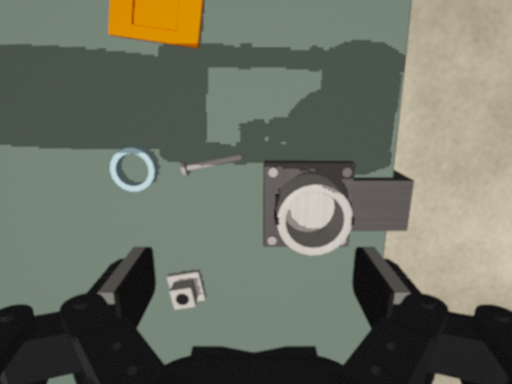

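The scene view shows the tray at about (324,184) with its fin at (325,176) and the ball at (341,179). The seat is at (209,214), the collar at (252,192) and the socket at (265,228). In the wrist view the seat top is at (182,298), the tray's pocket end at the top edge (155,15), and the socket mouth at (315,220).

```bash
python3 - <<'E'
from h import *
def top(p,q):
    r=spotter.trace(p,q); return r[0] if r else None
st=ctrl.sense()
qs={'tray_grip':.01,'seat_center':.015,'ball_center':.0175,'valve_head':.04,'gauge_guard':.014,'collar':.007,'handle_pin':.004,'spanner':.003,'socket_mouth':.06}
for n in ['scene','side','wrist']:
    p=viewer.get_image(n); c=cam(p,st)
    for q,z in qs.items():
        try: r=top(p,q)
        except Exception as e: print(q,e); continue
        if r is None: print(n,q,None); continue
        m=r['pixels']; v,u=np.nonzero(m)
        print(n,q,round(r['conf'],2),np.round(r['extent']),np.round(onz(c,[[u.mean(),v.mean()]],z)[0],3),len(u))
E
```

```text
scene tray_grip 0.67 [326. 182.  65.  31.] [0.516 0.205 0.01 ] 1201
scene seat_center 0.67 [208. 214.  17.  15.] [ 0.521 -0.163  0.015] 239
scene ball_center 0.63 [267. 254.  50.  77.] [ 0.717 -0.057  0.017] 2336
scene valve_head 0.88 [408. 184.  27.  32.] [0.645 0.434 0.04 ] 515
scene gauge_guard 0.84 [121. 267.  28.  25.] [ 0.628 -0.42   0.014] 631
scene collar 0.46 [254. 192.  20.  14.] [ 0.465 -0.007  0.007] 144
scene handle_pin None
scene spanner 0.87 [ 93. 222.  51.  22.] [ 0.415 -0.479  0.003] 301
scene socket_mouth 0.9 [268. 257.  52.  76.] [ 0.749 -0.072  0.06 ] 2392
side tray_grip 0.55 [213. 240.  59.  39.] [0.506 0.222 0.01 ] 1137
side seat_center 0.64 [286. 184.  11.  12.] [ 0.51  -0.154  0.015] 83
side ball_center 0.51 [202. 245.  10.   6.] [0.519 0.268 0.017] 26
side valve_head 0.78 [134. 251.  23.  34.] [0.643 0.437 0.04 ] 408
side gauge_guard 0.44 [304. 148.  15.  13.] [ 0.617 -0.414  0.014] 191
side collar None
side handle_pin None
side spanner None
side socket_mouth 0.82 [234. 183.  38.  28.] [ 0.635 -0.01   0.06 ] 713
wrist tray_grip 0.94 [154.  25.  96.  49.] [0.505 0.141 0.01 ] 3954
wrist seat_center 0.59 [185. 290.  39.  35.] [ 0.518 -0.155  0.015] 1084
wrist ball_center None
wrist valve_head None
wrist gauge_guard None
wrist collar 0.56 [133. 169.  42.  47.] [ 0.465 -0.009  0.007] 1065
wrist handle_pin 0.94 [209. 164.  61.  23.] [ 0.55  -0.003  0.004] 480
wrist spanner None
wrist socket_mouth 0.89 [339. 207. 150.  98.] [ 0.674 -0.033  0.06 ] 11297
```

Emit:
carry_out([
  [[85,-0.09,0.14,0.02,0,0,0],[85,-0.18,0.28,0.05,0,0,0],[85,-0.27,0.43,0.08,0,0,0],[85,-0.27,0.43,0.08,0,0,0],[85,-0.27,0.43,0.08,0,0,0]],
])

```text
t: 2.28
eef_pos: [0.5192, -0.1289, 0.2216]
tool_rot: [1.0, -0.0, 0.0, -0.0]
wrist_force: [1.0, 0.8, -0.8]
width: 0.0851
```

```bash
python3 - <<'E'
from h import *
st=ctrl.sense(); print(st['t'],np.round(st['eef_pos'],4),np.round(st['tool_rot'],4))
p=viewer.get_image('wrist'); np.savez('w1.npz',st=st['eef_pos'],q=st['tool_rot'])
import pickle; pickle.dump((p,st),open('w1.pkl','wb'))
save(p,'w1.png'); c=cam(p,st)
r=spotter.trace(p,'seat_center')[0]; print(r['extent'],r['conf'])
x,y,w,h=np.array(r['extent'],int)
cr=p['color'][max(0,y-h):y+h,max(0,x-w):x+w,::-1]; cv2.imwrite('pics/w1c.png',cv2.resize(cr,None,fx=5,fy=5,interpolation=cv2.INTER_NEAREST)); print(x-w,y-h)
E
```

```text
2.275 [ 0.5192 -0.1289  0.2216] [ 1.e+00 -3.e-04  4.e-04 -2.e-04]
[249.9, 193.6, 42.9, 36.8] 0.93
207 157
```

View pics/w1.png

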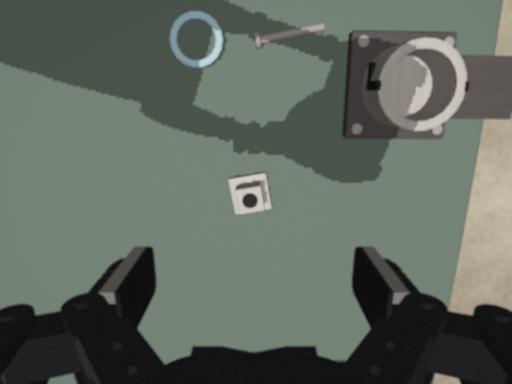

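View pics/w1c.png

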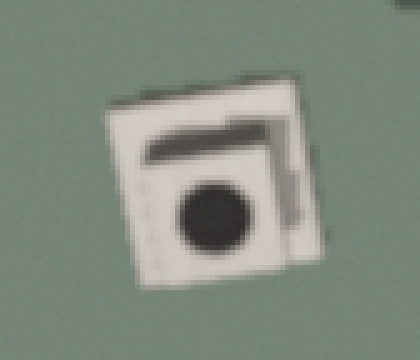

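```bash
python3 - <<'E'
from h import *
import pickle; p,st=pickle.load(open('w1.pkl','rb')); c=cam(p,st)
o=np.array([207-.4,157-.4])
print('bore',onz(c,[o+np.array([215,218])/5],.03))
F=onz(c,o+np.array([[108,106],[297,78],[323,260]])/5,.008); print(F)
print('ctr',(F[0]+F[2])/2,'edges',np.linalg.norm(F[1]-F[0]),np.linalg.norm(F[2]-F[1]), np.degrees(np.arctan2(*(F[1]-F[0])[[1,0]])),np.degrees(np.arctan2(*(F[2]-F[1])[[1,0]])))
E
```

```text
bore [[ 0.51643749 -0.1603638   0.03      ]]
[[ 0.49388505 -0.14278468  0.008     ]
 [ 0.53334122 -0.13681423  0.008     ]
 [ 0.53931071 -0.17683247  0.008     ]]
ctr [ 0.51659788 -0.15980858  0.008     ] edges 0.039905337051474636 0.040461021453863925 8.604638896349531 -81.51579971081838
```

Emit:
carry_out([
  [[85,-0.009,0.05,0.15,0,0,-0.0118],[85,-0.009,0.104,0.3,0,0,-0.0236],[85,-0.009,0.104,0.4,0,0,-0.0236],[85,-0.009,0.104,0.4,0,0,-0.0236],[85,-0.009,0.104,0.4,0,0,-0.0236]],
])

```text
t: 3.0
eef_pos: [0.5174, -0.1597, 0.103]
tool_rot: [0.997, 0.075, 0.001, 0.0]
wrist_force: [-0.3, -0.2, 0.1]
width: 0.0851
```

```bash
python3 - <<'E'
from h import *
st=ctrl.sense(); print(st['t'],np.round(st['eef_pos'],4),R.from_quat(st['tool_rot']).as_matrix().round(4))
p=viewer.get_image('wrist')
import pickle; pickle.dump((p,st),open('w2.pkl','wb'))
r=spotter.trace(p,'seat_center'); print([(a['extent'],a['conf']) for a in r])
cv2.imwrite('pics/w2.png',cv2.resize(p['color'][100:384,120:400,::-1],None,fx=2,fy=2))
E
```

```text
3.0 [ 0.5174 -0.1597  0.103 ] [[ 9.888e-01  1.490e-01  2.000e-03]
 [ 1.490e-01 -9.888e-01 -7.000e-04]
 [ 1.900e-03  1.000e-03 -1.000e+00]]
[([248.3, 198.6, 58.1, 58.9], 0.88)]
```

View pics/w2.png

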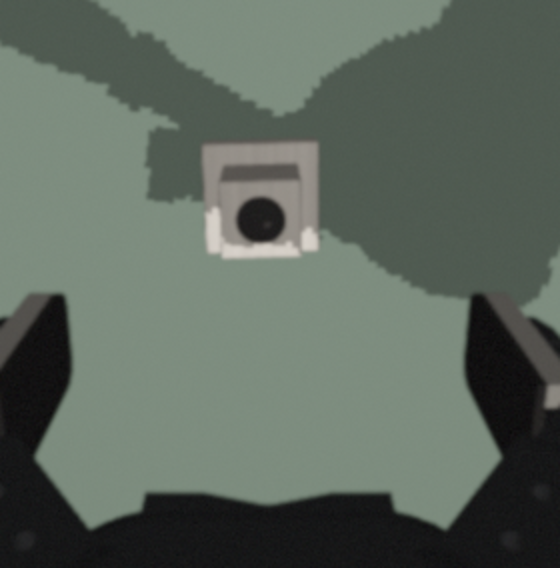

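The seat is now square to the jaws. Its bore is at about (250.4,209.4) in the full image, and its flange corners in the crop are at (203,144) and (319,142).

```bash
python3 - <<'E'
from h import *
import pickle
A=[];b=[]
rs=[]
for f,uv in (('w1.pkl',np.array([206.6+43,156.6+43.6])),('w2.pkl',np.array([119.8+261/2,99.8+219/2]))):
    p,st=pickle.load(open(f,'rb')); c=cam(p,st); o,d=ray(c,[uv]); d=d[0]/np.linalg.norm(d[0]); M=np.eye(3)-np.outer(d,d); A.append(M); b.append(M@o)
    print(onz(c,[uv],.03))
print('tri',np.linalg.lstsq(np.vstack(A),np.hstack(b),rcond=None)[0])
E_=0
F=onz(c,np.array([[203,144],[319,142]])/2+[119.8,99.8],.008);print(F,np.linalg.norm(F[1]-F[0]),np.degrees(np.arctan2(*(F[1]-F[0])[[1,0]])))
T=np.array(st['eef_pos']);Rm=R.from_quat(st['tool_rot']).as_matrix()
print(Rm.T@(np.array([.5165,-.160,.023])-T)/.3)
E
```

```text
[[ 0.51643749 -0.1603638   0.03      ]]
[[ 0.51659149 -0.15996303  0.03      ]]
tri [ 0.51652305 -0.16031585  0.0295438 ]
[[ 0.49409598 -0.14384411  0.008     ]
 [ 0.53297723 -0.13729709  0.008     ]] 0.03942860261593927 9.558087568764005
[-3.59654964e-03  1.24206538e-04  2.66734118e-01]
```

Emit:
carry_out([
  [[85,-0.002,0,0.1,0,0,0],[85,-0.002,0,0.2,0,0,0],[85,-0.002,0,0.255,0,0,0],[85,-0.002,0,0.255,0,0,0],[85,-0.002,0,0.255,0,0,0]],
])

```text
t: 3.72
eef_pos: [0.5167, -0.1606, 0.0265]
tool_rot: [0.997, 0.074, 0.001, 0.001]
wrist_force: [-0.2, -0.7, -0.5]
width: 0.0849
```

Emit:
carry_out([
  [[85,0,0,0.008,0,0,0],[40,0,0,0.008,0,0,0],[20,0,0,0.008,0,0,0],[20,0,0,0.008,0,0,0],[20,0,0,0.008,0,0,0]],
], squeeze=35)

```text
t: 4.35
eef_pos: [0.5159, -0.1604, 0.0227]
tool_rot: [0.997, 0.074, 0.0, 0.0]
wrist_force: [-0.1, 0.2, -0.4]
width: 0.0253
```

Emit:
carry_out([
  [[20,0,0,0,0,0,0],[20,0,0,0,0,0,0],[20,0,0,0,0,0,0]],
])

```text
t: 4.72
eef_pos: [0.5159, -0.1604, 0.0226]
tool_rot: [0.997, 0.074, 0.0, 0.0]
wrist_force: [0.9, -0.1, 2.1]
width: 0.0253
```

```bash
python3 - <<'E'
from h import *
st=ctrl.sense(); print(st['t'],st['eef_pos'],st['width'],st['wrist_force'])
p=viewer.get_image('wrist'); save(p,'w3.png')
E
```

```text
4.725 [ 0.5158977  -0.16035573  0.02263192] 0.025286187933854867 [ 0.90610962 -0.05157895  2.14744455]
```

View pics/w3.png

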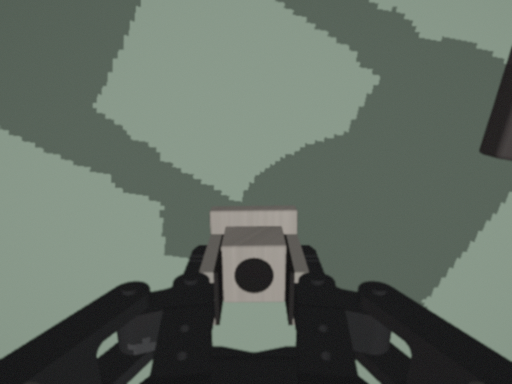

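Grip on the boss confirmed: width 25.3 mm, seat square between the pads, bore at (255,275). Next I lift it and look at the tray.

Emit:
carry_out([
  [[20,0,0,-0.12,0,0,0],[20,0,0,-0.3,0,0,0],[20,0.01,-0.08,-0.46,0,0,0.01],[20,0.04,-0.24,-0.56,0,0,0.02],[20,0.065,-0.42,-0.62,0,0,0.03]],
])

```text
t: 5.4
eef_pos: [0.5166, -0.032, 0.2101]
tool_rot: [1.0, -0.022, 0.001, 0.0]
wrist_force: [2.0, 0.6, -0.3]
width: 0.0253
```

```bash
python3 - <<'E'
from h import *
st=ctrl.sense();T=np.array(st['eef_pos']);Rm=R.from_quat(st['tool_rot']).as_matrix()
print(T,Rm.round(3),st['width'])
print(Rm.T@(np.array([.51,.15,.25])-T)/.3)
E
```

```text
[ 0.51660397 -0.03199231  0.21008045] [[ 0.999 -0.044  0.002]
 [-0.044 -0.999 -0.   ]
 [ 0.002  0.    -1.   ]] 0.025331309090047844
[-0.04837763 -0.60506718 -0.13325763]
```

Emit:
carry_out([
  [[20,-0.02,-0.2,-0.05,0,0,0.004],[20,-0.03,-0.4,-0.1,0,0,0.009],[20,-0.048,-0.56,-0.13,0,0,0.009],[20,-0.048,-0.605,-0.13,0,0,0.009],[20,-0.048,-0.605,-0.13,0,0,0.009]],
])

```text
t: 6.02
eef_pos: [0.5091, 0.1494, 0.2465]
tool_rot: [0.999, -0.048, -0.001, 0.0]
wrist_force: [-0.4, 0.1, -0.1]
width: 0.0252
```

```bash
python3 - <<'E'
from h import *
import pickle
st=ctrl.sense(); print(st['t'],np.round(st['eef_pos'],4),R.from_quat(st['tool_rot']).as_matrix().round(3))
p=viewer.get_image('wrist'); pickle.dump((p,st),open('w4.pkl','wb')); save(p,'w4.png')
cv2.imwrite('pics/w4c.png',cv2.resize(p['color'][0:260,130:390,::-1],None,fx=2.3,fy=2.3))
E
```

```text
6.025 [0.5091 0.1494 0.2465] [[ 0.995 -0.095 -0.001]
 [-0.095 -0.995 -0.001]
 [-0.001  0.001 -1.   ]]
```

View pics/w4.png

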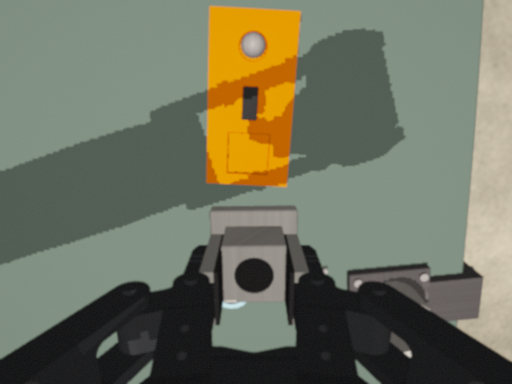

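View pics/w4c.png

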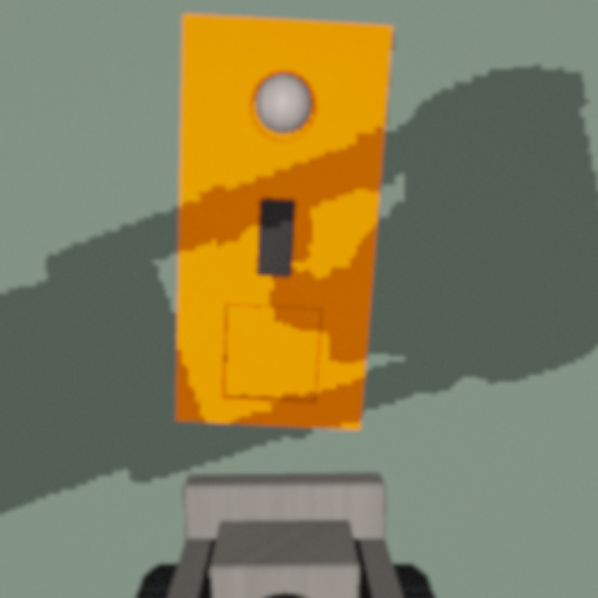

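The tray's corners in the full image are at about (210,7), (300,11), (287,186) and (207,183). The ball is at (253,44), the fin at (250,103), and the pocket outline runs from (228,133) to (270,173).

```bash
cat > tray.py <<'E'
from h import *
def quad(img):
    hsv=cv2.cvtColor(img,cv2.COLOR_RGB2HSV)
    m=((hsv[...,0]>5)&(hsv[...,0]<25)&(hsv[...,1]>180)&(hsv[...,2]>120)).astype(np.uint8)
    cs,_=cv2.findContours(m,cv2.RETR_EXTERNAL,cv2.CHAIN_APPROX_NONE)
    k=max(cs,key=cv2.contourArea); hull=cv2.convexHull(k)
    a=cv2.approxPolyDP(hull,0.03*cv2.arcLength(hull,True),True).reshape(-1,2)
    pts=k.reshape(-1,2).astype(float)
    # refine: line fit per side
    L=[]
    n=len(a)
    for i in range(n):
        P,Q=a[i].astype(float),a[(i+1)%n].astype(float); d=(Q-P)/np.linalg.norm(Q-P); nn=np.array([-d[1],d[0]])
        s=(pts-P)@d; e=(pts-P)@nn
        sel=(abs(e)<3)&(s>6)&(s<np.linalg.norm(Q-P)-6)
        vx,vy,x0,y0=cv2.fitLine(pts[sel].astype(np.float32),cv2.DIST_HUBER,0,.01,.01).ravel()
        # push outward half pixel
        ctr=a.mean(0); no=np.array([-vy,vx]); 
        if no@(np.array([x0,y0])-ctr)<0: no=-no
        L.append((np.array([x0,y0])+.5*no,np.array([vx,vy])))
    C=[]
    for i in range(n):
        (p1,d1),(p2,d2)=L[i-1],L[i]
        t=np.linalg.solve(np.c_[d1,-d2],p2-p1); C.append(p1+t[0]*d1)
    return np.array(C)
E
python3 - <<'E'
from tray import *
import pickle
from scipy.optimize import least_squares
p,st=pickle.load(open('w4.pkl','rb')); c=cam(p,st)
q=quad(p['color']); print(q.round(1))
W=onz(c,q,.01); print(W.round(4))
for i in range(4): print(np.linalg.norm(W[i]-W[i-1]).round(4), np.degrees(np.arctan2(*(W[i]-W[i-1])[[1,0]])).round(2))
# order: match to tray corners
ball=onz(c,[[253,44]],.0175)[0]; print('ball',ball)
obj=np.array([[90,45],[90,-45],[-90,-45],[-90,45]])/1000
best=None
for sgn in range(4):
    for rev in (1,-1):
        O=np.roll(obj[::rev],sgn,0)
        def f(x,fz=True):
            cth,sth=np.cos(x[2]),np.sin(x[2]); P=np.c_[O@np.array([[cth,sth],[-sth,cth]])+x[:2],np.full(4,x[3])]
            return (proj(c,P)-q).ravel()
        r=least_squares(f,[W[:,0].mean(),W[:,1].mean(),np.pi/2-.1,.01],x_scale=[.01,.01,.1,.01])
        if best is None or r.cost<best.cost: best=r
print(best.x,best.cost,np.degrees(best.x[2]),best.fun.round(2))
x=best.x; t=np.array([np.cos(x[2]),np.sin(x[2])]); print('pocket',x[:2]-.055*t,'grip',x[:2], 'ball',x[:2]+.055*t)
# pocket outline corners
P=onz(c,np.array([[223,304],[322,308],[317,401],[223,398]])/2.3+[129.8,-.2],.01); print('pocket meas',P.mean(0))
E
```

```text
[[209.8   6.1]
 [299.9  11.2]
 [286.  185.5]
 [206.  182.6]]
[[0.4817 0.3069 0.01  ]
 [0.5696 0.2938 0.01  ]
 [0.5433 0.1173 0.01  ]
 [0.4544 0.1291 0.01  ]]
0.1799 81.28
0.0888 -8.51
0.1784 -98.45
0.0897 172.41
ball [0.52057519 0.26691018 0.0175    ]
[0.51225023 0.21174101 4.56423712 0.00794298] 0.5297242371952406 261.51152360358634 [-0.45  0.06  0.2   0.06  0.03  0.53  0.26 -0.67]
pocket [0.52036881 0.26613852] grip [0.51225023 0.21174101] ball [0.50413166 0.1573435 ]
pocket meas [0.50424409 0.15746721 0.01      ]
```

```bash
python3 - <<'E'
from h import *
import pickle
p,st=pickle.load(open('w4.pkl','rb')); 
g=cv2.cvtColor(p['color'],cv2.COLOR_RGB2GRAY)
m=(g<45).astype(np.uint8); n,l,s,ce=cv2.connectedComponentsWithStats(m)
k=l[275,255]; print(s[k],ce[k])
s0=dict(st); s0['eef_pos']=np.zeros(3); s0['tool_rot']=[0,0,0,1]; c=cam(p,s0)
print('bore tool',onz(c,[ce[k]],-.0074))
print('flange back edge tool',onz(c,[[211,208.5],[297,207.5]],.0146))
T=np.array(st['eef_pos']);Rm=R.from_quat(st['tool_rot']).as_matrix()
print(np.degrees(np.arctan2(Rm[1,0],Rm[0,0])),Rm.T@(np.array([.5042,.1574,.08])-T)/.3)
E
```

```text
[236 259  36  33 933] [253.6034298 274.9056806]
bore tool [[ 0.001244   -0.00015414 -0.0074    ]]
flange back edge tool [[-0.01793521 -0.02097721  0.0146    ]
 [ 0.0207347  -0.02145988  0.0146    ]]
-5.4642982661326736 [-0.01813511 -0.02554736  0.55493815]
```

Emit:
carry_out([
  [[20,-0.01,-0.012,0.16,0,0,0.0042],[20,-0.0215,-0.025,0.32,0,0,0.0085],[20,-0.0215,-0.025,0.44,0,0,0.0085],[20,-0.0215,-0.025,0.488,0,0,0.0085],[20,-0.0215,-0.025,0.488,0,0,0.0085]],
])

```text
t: 6.7
eef_pos: [0.5034, 0.1561, 0.1004]
tool_rot: [0.997, -0.076, -0.001, 0.0]
wrist_force: [1.0, -0.4, 0.8]
width: 0.0257
```

```bash
python3 - <<'E'
from h import *
import pickle
st=ctrl.sense();Rm=R.from_quat(st['tool_rot']).as_matrix(); print(st['t'],np.round(st['eef_pos'],4),Rm.round(4),np.degrees(np.arctan2(Rm[1,0],Rm[0,0])))
p=viewer.get_image('wrist'); pickle.dump((p,st),open('w5.pkl','wb')); save(p,'w5.png')
c=cam(p,st)
# overlay predicted tray
th=np.radians(81.5); t=np.array([np.cos(th),np.sin(th)]); n=np.array([-t[1],t[0]]); g=np.array([.5123,.2117])
def rect(cx,a,b,z): return np.array([[*(g+(cx+i*a)*t+j*b*n),z] for i,j in((1,1),(1,-1),(-1,-1),(-1,1))])
im=p['color'][:,:,::-1].copy()
for P in (rect(0,.09,.045,.01),rect(-.055,.022,.022,.01),rect(0,.015,.007,.06)):
    cv2.polylines(im,[proj(c,P).round().astype(int)],True,(255,0,0),1)
cv2.imwrite('pics/w5o.png',cv2.resize(im,None,fx=1.5,fy=1.5))
E
```

```text
6.7 [0.5034 0.1561 0.1004] [[ 9.885e-01 -1.511e-01 -1.600e-03]
 [-1.511e-01 -9.885e-01 -6.000e-04]
 [-1.500e-03  9.000e-04 -1.000e+00]] -8.690065531463281
```

View pics/w5o.png

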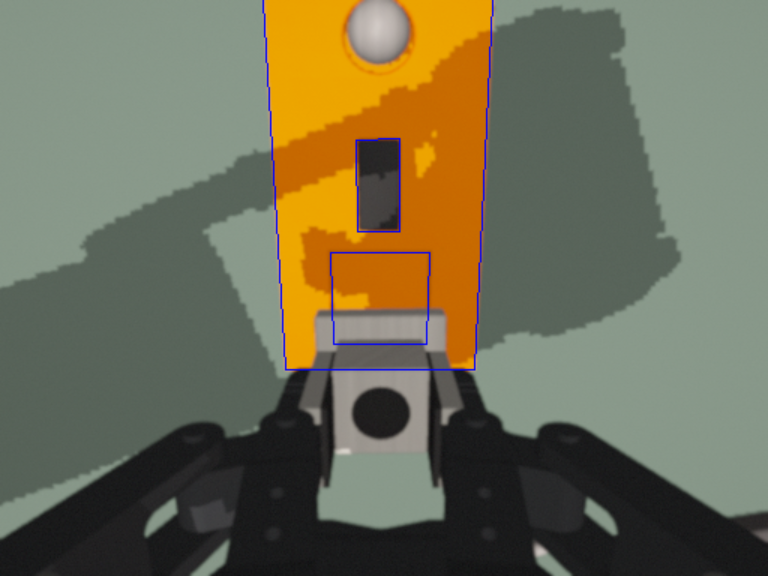

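```bash
python3 - <<'E'
from h import *
import pickle
p,_=pickle.load(open('w5.pkl','rb')); st=ctrl.sense()
g=cv2.cvtColor(p['color'],cv2.COLOR_RGB2GRAY)
m=(g<45).astype(np.uint8); n,l,s,ce=cv2.connectedComponentsWithStats(m); k=l[275,254]; print(s[k],ce[k])
s0=dict(st); s0['eef_pos']=np.zeros(3); s0['tool_rot']=[0,0,0,1]; c=cam(p,s0)
print('bore tool',onz(c,[ce[k]],-.0074),'flange edge',onz(c,np.array([[317,311],[445,311]])/1.5,.0146))
T=np.array(st['eef_pos']);Rm=R.from_quat(st['tool_rot']).as_matrix()
print(T,'pocket in tool',Rm.T@(np.array([.5042,.1574,.0055])-T))
E
```

```text
[236 259  36  33 926] [253.54643629 274.97084233]
bore tool [[ 0.00122814 -0.00019243 -0.0074    ]] flange edge [[-0.01775829 -0.02159975  0.0146    ]
 [ 0.02058959 -0.02160715  0.0146    ]]
[0.50417945 0.15651942 0.10195833] pocket in tool [-0.00020052 -0.00085371  0.09645837]
```

```bash
cat > fit5.py <<'E'
from h import *
import pickle,sys
from scipy.optimize import least_squares
def fit(p,rows,fin=None,x0=None,bottom=None,verbose=True):
    """tray pose in tool frame, tool assumed vertical. returns x,y (tray grip in tool), yaw of tray x in tool, zt (tool z of underside)"""
    s0=dict(eef_pos=np.zeros(3),tool_rot=[0,0,0,1]); c=cam(p,s0)
    hsv=cv2.cvtColor(p['color'],cv2.COLOR_RGB2HSV)
    m=((hsv[...,0]>5)&(hsv[...,0]<25)&(hsv[...,1]>170)&(hsv[...,2]>110))
    L=[];Rr=[]
    for v in rows:
        u=np.nonzero(m[v])[0]
        if len(u)>20: L.append([u.min()-.5,v]);Rr.append([u.max()+.5,v])
    L=np.array(L,float);Rr=np.array(Rr,float)
    def P(x,pt):  # tray coords -> tool (tool z down, so tray x,y,z with z flipped)
        a=x[2]; t=np.array([np.cos(a),np.sin(a)]); n=np.array([t[1],-t[0]]) # tray y: z_up = -tool z => y = n
        pt=np.atleast_2d(pt); xy=np.array(x[:2])+pt[:,:1]*t+pt[:,1:2]*n
        return np.c_[xy,x[3]-pt[:,2]]
    def le(q,a,b):
        d=(b-a)/np.linalg.norm(b-a); e=q-a; return e[:,0]*d[1]-e[:,1]*d[0]
    def f(x):
        e=[]
        Q=proj(c,P(x,[[-.09,.045,.01],[.06,.045,.01],[-.09,-.045,.01],[.06,-.045,.01]]))
        # left in image = tray +y
        e.append(le(L,Q[0],Q[1]));e.append(le(Rr,Q[2],Q[3]))
        if fin is not None:
            F=proj(c,P(x,[[.015,.007,.06],[.015,-.007,.06],[-.015,-.007,.06],[-.015,.007,.06]]))
            e.append(3*(F-fin).ravel())
        if bottom is not None:
            e.append(3*(Q[[0,2]]-bottom).ravel())
        return np.hstack(e)
    r=least_squares(f,x0,x_scale=[.01,.01,.1,.01],loss='soft_l1')
    if verbose:
        print('tool: grip xy',r.x[:2].round(5),'yaw',np.degrees(r.x[2]).round(2),'underside z',r.x[3].round(4),'rms',np.sqrt(np.mean(f(r.x)**2)).round(2), f(r.x)[-8:].round(1))
        print('  pocket in tool',P(r.x,[[-.055,0,.0055]])[0].round(5))
    return r.x,P
E
python3 - <<'E'
from fit5 import *
p,_=pickle.load(open('w5.pkl','rb'))
print(p['cx'],p['cy'])
x0=[.0,-.056,-np.pi/2,.1]
fin=np.array([[357,139.5],[400,139],[400,231],[358,231]])/1.5-.17
fit(p,range(5,200),fin,x0); fit(p,range(5,200),fin,x0,np.array([[285.5,369.5],[475,369.5]])/1.5-.17)
p,_=pickle.load(open('w4.pkl','rb'))
fit(p,range(20,172),None,[0,-.06,-np.pi/2,.25],np.array([[206,182.6],[286,185.5]]))
E
```

```text
253.57157142083 191.4622379208812
tool: grip xy [ 0.0006 -0.0563] yaw -90.24 underside z 0.1006 rms 0.37 [-0.4 -0.6  0.5 -0.  -0.6  0.1  0.6  0.5]
  pocket in tool [ 0.00083 -0.0013   0.09515]
tool: grip xy [ 0.0006 -0.0563] yaw -90.23 underside z 0.1006 rms 0.37 [-0.6  0.1  0.6  0.4  0.1  0.8 -0.3 -0.5]
  pocket in tool [ 0.00082 -0.0013   0.09515]
tool: grip xy [-0.00247 -0.06252] yaw -86.89 underside z 0.2489 rms 0.37 [-0.1 -0.2 -0.3 -0.4  0.7 -2.1 -0.4  1.8]
  pocket in tool [-0.00545 -0.0076   0.24343]
```

Emit:
carry_out([
  [[20,-0.0013,-0.0052,0.08,0,0,0],[20,-0.0013,-0.0052,0.16,0,0,-0.0006],[20,-0.0013,-0.0052,0.2,0,0,-0.0006],[20,-0.0013,-0.0052,0.212,0,0,-0.0006],[20,-0.0013,-0.0052,0.212,0,0,-0.0006]],
])

```text
t: 7.38
eef_pos: [0.5041, 0.1589, 0.0385]
tool_rot: [0.997, -0.073, 0.001, -0.0]
wrist_force: [0.9, -0.4, 0.3]
width: 0.0251
```

```bash
python3 - <<'E'
from fit5 import *
st=ctrl.sense(); print(st['t'],np.round(st['eef_pos'],4),st['wrist_force'])
p=viewer.get_image('wrist'); pickle.dump((p,st),open('w6.pkl','wb'))
st=ctrl.sense(); print(st['t'],np.round(st['eef_pos'],4))
cv2.imwrite('pics/w6.png',cv2.resize(p['color'][:,100:410,::-1],None,fx=1.5,fy=1.5,interpolation=cv2.INTER_CUBIC))
cv2.imwrite('pics/w6c.png',cv2.resize(p['color'][170:320,180:330,::-1],None,fx=4,fy=4,interpolation=cv2.INTER_CUBIC))
E
```

```text
7.375 [0.5041 0.1589 0.0385] [ 0.8533145  -0.44936851  0.26936166]
7.425 [0.5042 0.159  0.0386]
```

View pics/w6.png

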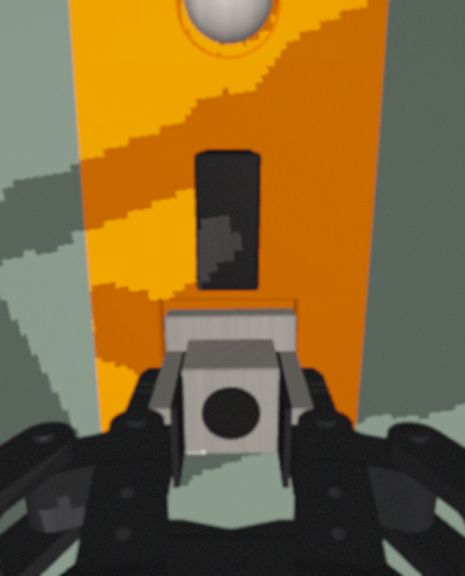

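View pics/w6c.png

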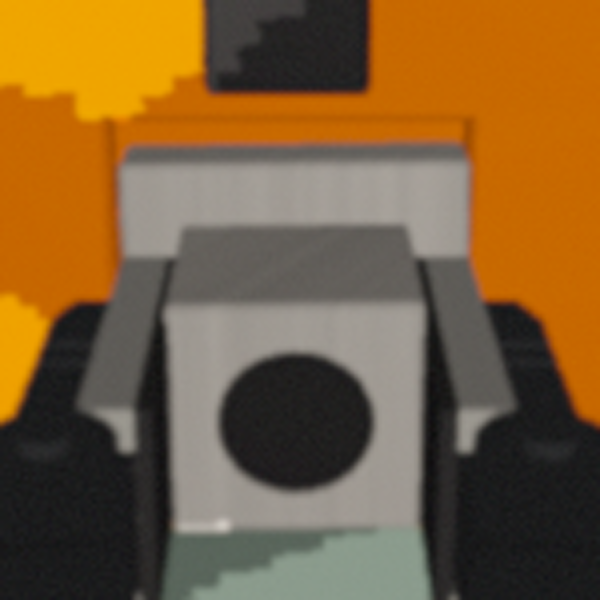

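```bash
python3 - <<'E'
from fit5 import *
p,st=pickle.load(open('w6.pkl','rb'))
fin=np.array([[195,151],[259,151],[259,289],[197,289]])/1.5+[99.8,-.2]
x,P=fit(p,range(5,230),fin,[0,-.056,-np.pi/2,.04])
c=cam(p,dict(eef_pos=np.zeros(3),tool_rot=[0,0,0,1]))
o=np.array([179.9,169.9])
pk=np.array([[112,118],[470,118]])/4+o
zr=x[3]-.01
print('rim corners',onz(c,pk,zr),'z',zr)
print('pred px',(proj(c,P(x,[[-.033,.022,.01],[-.033,-.022,.01]]))-o)*4)
fl=np.array([[121,147],[468,147]])/4+o
print('flange bottom back corners',onz(c,fl,.0226), 'top',onz(c,np.array([[121,165],[468,163]])/4+o,.0146))
print('bore',onz(c,[np.array([297,422])/4+o],-.0074))
E
```

```text
tool: grip xy [ 0.00048 -0.05386] yaw -89.94 underside z 0.038 rms 0.57 [-4.5 -1.5  4.4 -1.4 -0.3  4.  -3.3  3.8]
  pocket in tool [0.00042 0.00114 0.03248]
rim corners [[-0.02107058 -0.02110616  0.02797977]
 [ 0.02259807 -0.02111427  0.02797977]] z 0.027979767455095735
pred px [[108.12116362 119.75225812]
 [468.67840488 120.17787691]]
flange bottom back corners [[-0.0193714  -0.01920131  0.0226    ]
 [ 0.02176241 -0.0192094   0.0226    ]] top [[-0.01835633 -0.0197774   0.0146    ]
 [ 0.02075144 -0.02002421  0.0146    ]]
bore [[ 1.47286998e-03  7.33957981e-06 -7.40000000e-03]]
```

Emit:
carry_out([
  [[20,-0.0015,0.0012,0.012,0,0,0],[20,-0.0015,0.0012,0.022,0,0,0],[20,-0.0015,0.0012,0.029,0,0,0],[20,-0.0015,0.0012,0.031,0,0,0],[20,-0.0015,0.0012,0.031,0,0,0]],
])

```text
t: 8.05
eef_pos: [0.503, 0.1586, 0.0281]
tool_rot: [0.997, -0.073, -0.0, -0.0]
wrist_force: [-0.4, -0.2, 0.4]
width: 0.0251
```

```bash
python3 - <<'E'
from fit5 import *
p=viewer.get_image('wrist'); st=ctrl.sense(); pickle.dump((p,st),open('w7.pkl','wb')); print(st['eef_pos'],st['wrist_force'])
cv2.imwrite('pics/w7c.png',cv2.resize(p['color'][150:320,170:340,::-1],None,fx=3.5,fy=3.5,interpolation=cv2.INTER_CUBIC))
E
```

```text
[0.50295986 0.15853146 0.02816246] [-0.5893931   0.21678828  0.88355487]
```

View pics/w7c.png

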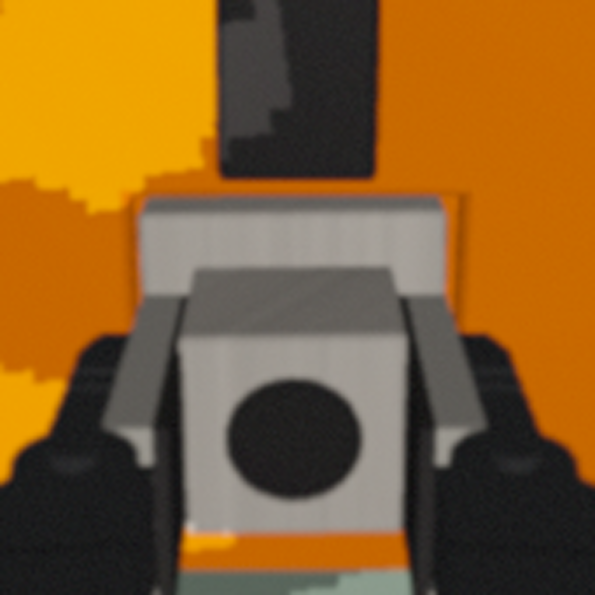

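Emit:
carry_out([
  [[20,0.002,0,0.0015,0,0,0],[20,0.002,0,0.003,0,0,0],[20,0.002,0,0.004,0,0,0],[20,0.002,0,0.004,0,0,0]],
])

```text
t: 8.6
eef_pos: [0.5035, 0.1586, 0.0281]
tool_rot: [0.997, -0.073, -0.0, -0.0]
wrist_force: [-5.6, -0.4, 8.3]
width: 0.0258
```

Emit:
carry_out([
  [[35,0,0,-0.003,0,0,0],[50,0,0,-0.003,0,0,0],[60,0,0,-0.003,0,0,0],[70,0,0,-0.003,0,0,0]],
])

```text
t: 9.1
eef_pos: [0.5035, 0.1584, 0.0276]
tool_rot: [0.997, -0.073, -0.0, 0.0]
wrist_force: [-0.6, 0.5, -1.1]
width: 0.0697
```

Emit:
carry_out([
  [[70,0,0,-0.1,0,0,0],[70,0,0,-0.22,0,0,0],[70,0,0,-0.36,0,0,0],[70,0,0,-0.4,0,0,0],[70,0,0,-0.4,0,0,0]],
])

```text
t: 9.72
eef_pos: [0.5039, 0.1585, 0.1481]
tool_rot: [0.997, -0.073, 0.001, -0.0]
wrist_force: [0.5, 0.6, -0.6]
width: 0.0695
```

```bash
python3 - <<'E'
from fit5 import *
st=ctrl.sense(); p=viewer.get_image('wrist'); pickle.dump((p,st),open('w8.pkl','wb')); print(st['t'],st['eef_pos'],st['wrist_force'],st['width'])
cv2.imwrite('pics/w8.png',cv2.resize(p['color'][0:300,130:390,::-1],None,fx=2,fy=2,interpolation=cv2.INTER_CUBIC))
E
```

```text
9.725 [0.50386165 0.15852058 0.1480725 ] [ 0.50779362  0.6069526  -0.57352229] 0.0695373121016153
```

View pics/w8.png

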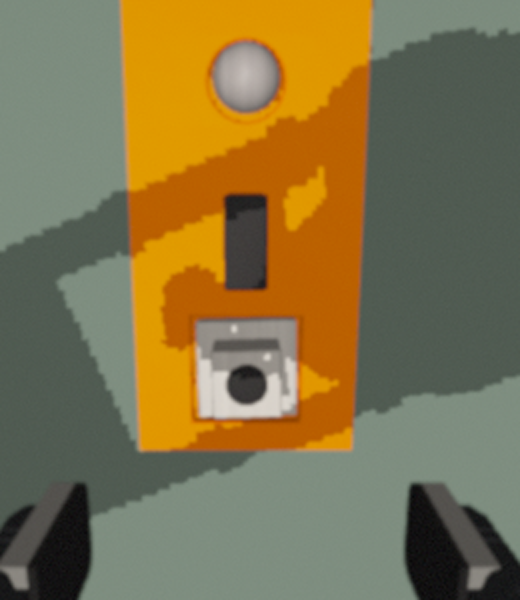

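```bash
python3 - <<'E'
from fit5 import *
p,st=pickle.load(open('w8.pkl','rb'))
fin=np.array([[225,195],[266,195],[266,289],[225.5,289]])/2+[129.75,-.25]
x,P=fit(p,range(3,150),fin,[0,-.056,-np.pi/2,.15],np.array([[138.5,451],[353,450]])/2+[129.75,-.25])
c=cam(p,dict(eef_pos=np.zeros(3),tool_rot=[0,0,0,1]))
im=p['color'][:,:,::-1].copy(); k=8; u0,v0=215,150
cr=cv2.resize(im[v0:v0+70,u0:u0+75],None,fx=k,fy=k,interpolation=cv2.INTER_CUBIC)
def draw(cx,cy,h,z,col):
    q=proj(c,P(x,[[cx+i*h,cy+j*h,z] for i,j in((1,1),(1,-1),(-1,-1),(-1,1))]))
    cv2.polylines(cr,[((q-[u0,v0]+.5)*k).round().astype(int)],True,col,1)
draw(-.055,0,.022,.01,(255,0,0)); draw(-.055,0,.02,.0135,(0,255,0)); draw(-.055,0,.013,.0355,(0,0,255))
cv2.imwrite('pics/w8c.png',cr)
E
```

```text
tool: grip xy [ 0.00049 -0.05373] yaw -89.96 underside z 0.1489 rms 0.58 [ 1.7  2.4 -2.5  2.4  2.8 -2.7 -2.2 -0.9]
  pocket in tool [0.00044 0.00127 0.14344]
```

View pics/w8c.png

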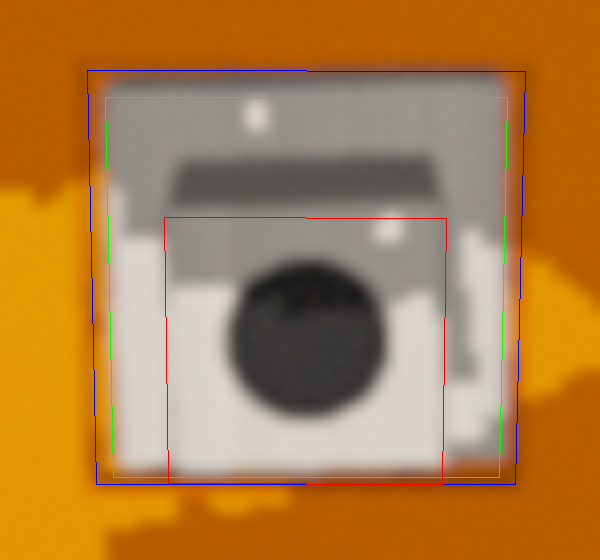

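Emit:
carry_out([
  [[70,0.0016,-0.1,0,0,0,0],[70,0.0016,-0.179,0.02,0,0,0],[70,0.0016,-0.179,0.14,0,0,0],[70,0.0016,-0.179,0.2,0,0,0],[70,0.0016,-0.179,0.2,0,0,0]],
])

```text
t: 10.4
eef_pos: [0.5102, 0.2107, 0.0845]
tool_rot: [0.997, -0.073, -0.003, 0.001]
wrist_force: [0.2, 0.3, 0.3]
width: 0.0696
```

```bash
python3 - <<'E'
from fit5 import *
st=ctrl.sense(); p=viewer.get_image('wrist'); pickle.dump((p,st),open('w9.pkl','wb')); print(st['t'],st['eef_pos'],st['width'])
cv2.imwrite('pics/w9.png',cv2.resize(p['color'][:,:,::-1],None,fx=1.5,fy=1.5,interpolation=cv2.INTER_CUBIC))
E
```

```text
10.4 [0.51018877 0.21074369 0.0845148 ] 0.06955442779884485
```

View pics/w9.png

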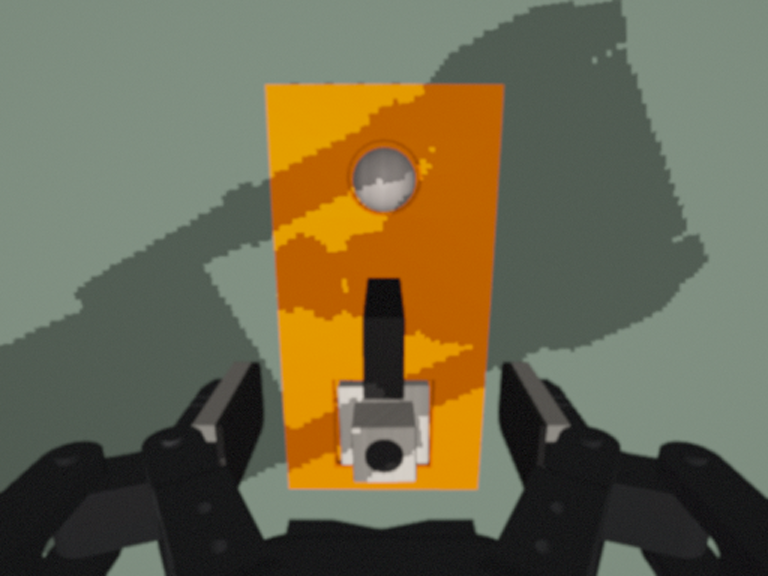

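The fin is centred between the open fingers (fin at column 384 against a finger midpoint of 382). The ball sits in its pocket at (384,180) and the seat is square in its own. I'll descend and close.

Emit:
carry_out([
  [[70,0.001,0,0.06,0,0,0],[70,0.001,0,0.12,0,0,0],[70,0.001,0,0.156,0,0,0],[70,0.001,0,0.156,0,0,0],[70,0.001,0,0.156,0,0,0]],
])

```text
t: 11.08
eef_pos: [0.5124, 0.2116, 0.0414]
tool_rot: [0.997, -0.073, 0.0, -0.0]
wrist_force: [-0.0, -0.1, 0.7]
width: 0.0698
```

Emit:
carry_out([
  [[45,0,0,0,0,0,0],[25,0,0,0,0,0,0],[18,0,0,0,0,0,0],[13,0,0,0,0,0,0],[8,0,0,0,0,0,0]],
], squeeze=60)

```text
t: 11.7
eef_pos: [0.5122, 0.2116, 0.0414]
tool_rot: [0.997, -0.073, 0.0, -0.0]
wrist_force: [-1.7, -0.0, 3.0]
width: 0.0131
```

Emit:
carry_out([
  [[8,0,0,0,0,0,0],[8,0,0,0,0,0,0],[8,0,0,0,0,0,0]],
])

```text
t: 12.08
eef_pos: [0.5122, 0.2115, 0.0413]
tool_rot: [0.997, -0.073, 0.0, -0.0]
wrist_force: [-3.1, -0.4, 5.2]
width: 0.0131
```

```bash
python3 - <<'E'
from fit5 import *
st=ctrl.sense(); p=viewer.get_image('wrist'); pickle.dump((p,st),open('w10.pkl','wb')); print(st['t'],st['eef_pos'],st['width'],st['wrist_force'])
cv2.imwrite('pics/w10.png',cv2.resize(p['color'][:,:,::-1],None,fx=1.5,fy=1.5,interpolation=cv2.INTER_CUBIC))
E
```

```text
12.075 [0.51219754 0.2115491  0.04132091] 0.013128332298512105 [-3.09846589 -0.44346952  5.1852376 ]
```

View pics/w10.png

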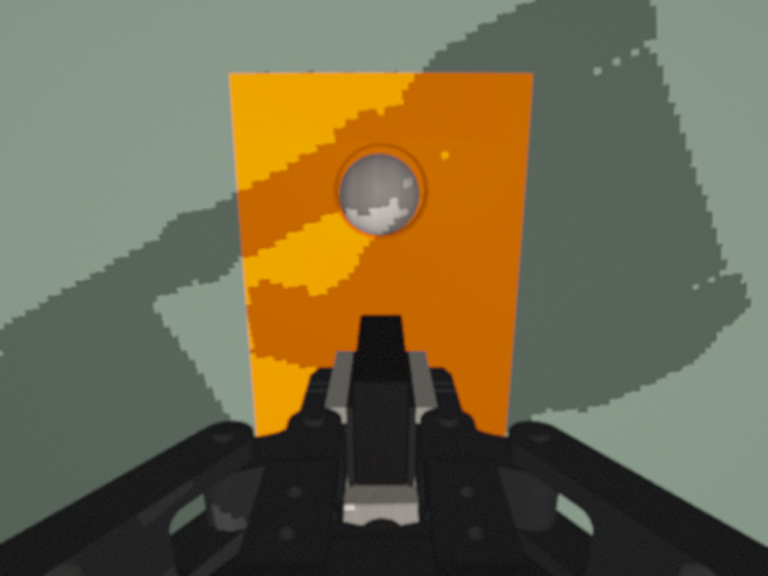

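Emit:
carry_out([
  [[8,0,0,-0.01,0,0,0],[8,0,0,-0.03,0,0,0],[8,0,0,-0.06,0,0,0],[8,0,0,-0.09,0,0,0],[8,0,0,-0.12,0,0,0]],
], squeeze=80)

```text
t: 12.75
eef_pos: [0.5123, 0.2115, 0.0779]
tool_rot: [0.997, -0.073, 0.0, -0.0]
wrist_force: [-0.6, -0.8, -3.1]
width: 0.013
```

```bash
python3 - <<'E'
from fit5 import *
st=ctrl.sense(); p=viewer.get_image('wrist'); pickle.dump((p,st),open('w11.pkl','wb')); print(st['t'],st['eef_pos'],st['width'],st['wrist_force'],st['wrist_torque'])
cv2.imwrite('pics/w11.png',cv2.resize(p['color'][:,:,::-1],None,fx=1.5,fy=1.5,interpolation=cv2.INTER_CUBIC))
s=viewer.get_image('scene'); save(s,'s11.png')
cv2.imwrite('pics/s11.png',cv2.resize(s['color'][90:260,200:400,::-1],None,fx=4,fy=4,interpolation=cv2.INTER_CUBIC))
E
```

```text
12.75 [0.51230695 0.21149171 0.07786975] 0.012960753188728497 [-0.62265495 -0.83243185 -3.10693388] [-0.06829555 -0.03686689 -0.02178301]
```

View pics/w11.png

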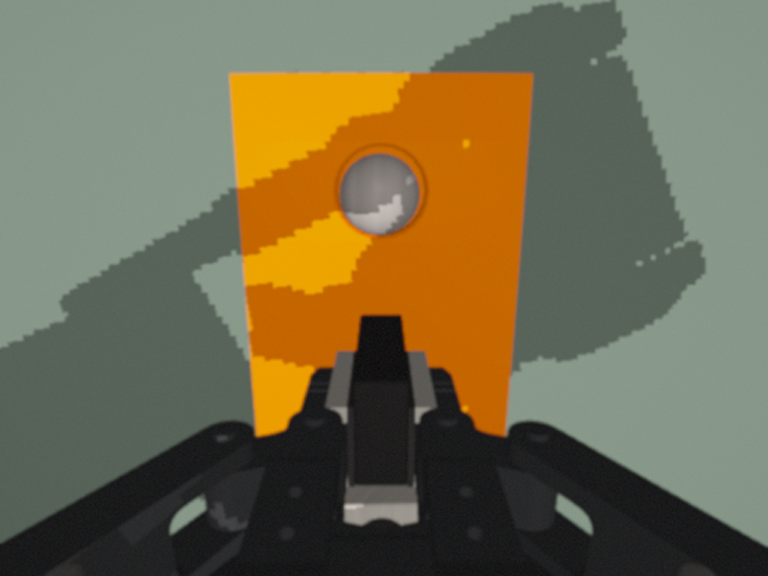

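View pics/s11.png

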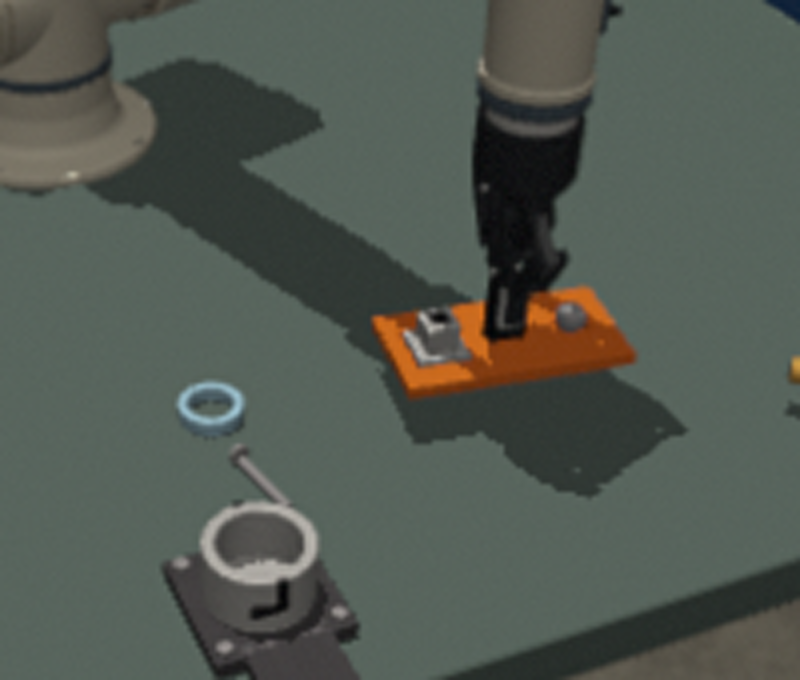

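```bash
python3 - <<'E'
from h import *
import pickle
from scipy.optimize import least_squares
p,st=pickle.load(open('w1.pkl','rb')); c1=cam(p,st)
st0=dict(eef_pos=[.6,0,.2445],tool_rot=[1,0,0,0]); im0=cv2.imread('pics/wrist0.png'); c0=cam(p,st0)
s=viewer.get_image('scene'); cs=cam(s)
out=[]
for name,im,c,box in (('w0',im0,c0,(265,160,360,260)),('w1',p['color'][:,:,::-1],c1,(370,25,475,140)),('scene',s['color'][:,:,::-1],cs,(245,212,285,245))):
    x0,y0,x1,y1=box; cr=im[y0:y1,x0:x1]; cv2.imwrite(f'pics/sock_{name}.png',cv2.resize(cr,None,fx=5,fy=5,interpolation=cv2.INTER_CUBIC)); 
E
python3 -c "
import cv2,numpy as np
a=[cv2.imread(f'pics/sock_{n}.png') for n in ('w0','w1','scene')]
h=max(x.shape[0] for x in a); a=[cv2.copyMakeBorder(x,0,h-x.shape[0],0,0,0) for x in a]
i=np.hstack(a); print(i.shape); cv2.imwrite('pics/sock.png',cv2.resize(i,None,fx=.6,fy=.6))"
```

```text
(575, 1200, 3)
```

View pics/sock.png

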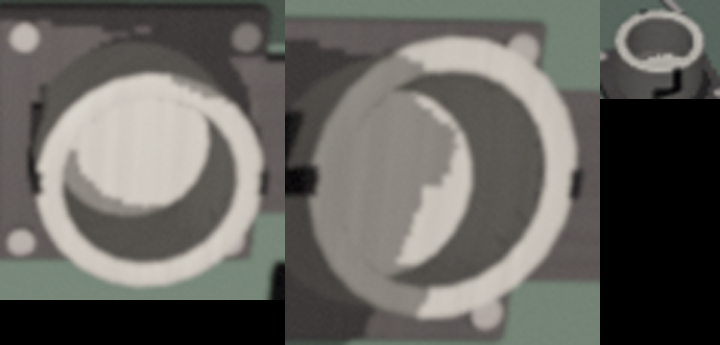

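```bash
python3 - <<'E'
from h import *
import pickle
p,st=pickle.load(open('w1.pkl','rb')); c1=cam(p,st)
c0=cam(p,dict(eef_pos=[.6,0,.2445],tool_rot=[1,0,0,0])); s=viewer.get_image('scene'); cs=cam(s)
A=[];b=[]
for c,uv in ((c0,[314.9,219.8]),(c1,[422.7,84.3]),(cs,[264.8,225.5])):
    o,d=ray(c,[uv]); d=d[0]/np.linalg.norm(d[0]); M=np.eye(3)-np.outer(d,d); A.append(M);b.append(M@o); print(onz(c,[uv],.06)[0].round(4))
print('tri3',np.linalg.lstsq(np.vstack(A),np.hstack(b),rcond=None)[0],'tri wrist',np.linalg.lstsq(np.vstack(A[:2]),np.hstack(b[:2]),rcond=None)[0])
st=ctrl.sense();T=np.array(st['eef_pos']);Rm=R.from_quat(st['tool_rot']).as_matrix()
print(T,(Rm.T@(np.array([.656,-.038,.165])-T)))
E
```

```text
[ 0.662  -0.0497  0.06  ]
[ 0.6611 -0.0499  0.06  ]
[ 0.6618 -0.0504  0.06  ]
tri3 [ 0.6616491  -0.05001641  0.05950407] tri wrist [ 0.6619986  -0.05001769  0.05872508]
[0.51231092 0.21148737 0.07732141] [ 0.17860209  0.22583    -0.0876364 ]
```

Emit:
carry_out([
  [[8,0,0,-0.03,0,0,0],[8,0,0,-0.08,0,0,0],[8,0,0,-0.14,0,0,0],[8,0,0,-0.2,0,0,0],[8,0,0,-0.25,0,0,0]],
])

```text
t: 13.58
eef_pos: [0.5125, 0.2116, 0.1541]
tool_rot: [0.997, -0.073, 0.001, -0.0]
wrist_force: [-0.5, 0.2, -4.6]
width: 0.0134
```

Emit:
carry_out([
  [[8,0,0,-0.02,0,0,0],[8,0.005,0.007,-0.03,0,0,0],[8,0.017,0.022,-0.035,0,0,0],[8,0.037,0.047,-0.035,0,0,0],[8,0.06,0.078,-0.035,0,0,0]],
])

```text
t: 14.2
eef_pos: [0.5268, 0.1849, 0.1619]
tool_rot: [0.997, -0.073, -0.0, 0.0]
wrist_force: [0.6, 0.1, -3.4]
width: 0.013
```

```bash
python3 - <<'E'
from h import *
st=ctrl.sense();T=np.array(st['eef_pos']);Rm=R.from_quat(st['tool_rot']).as_matrix()
print(st['t'],T,st['width'],st['wrist_force'],Rm.T@(np.array([.6617,-.05,.163])-T)/.3)
E
```

```text
14.2 [0.52677552 0.18487218 0.16191978] 0.012972163887575508 [ 0.59676614  0.05446668 -3.40548477] [ 0.5591682   0.70890597 -0.00366946]
```

Emit:
carry_out([
  [[8,0.028,0.036,0,0,0,0],[8,0.06,0.076,0,0,0,0],[8,0.095,0.12,0,0,0,0],[8,0.13,0.165,0,0,0,0],[8,0.165,0.21,0,0,0,0]],
])

```text
t: 14.82
eef_pos: [0.5669, 0.115, 0.1624]
tool_rot: [0.997, -0.073, 0.0, 0.0]
wrist_force: [-0.1, 0.2, -2.7]
width: 0.0131
```

Emit:
carry_out([
  [[8,0.035,0.044,0,0,0,0],[8,0.07,0.088,0,0,0,0],[8,0.105,0.132,0,0,0,0],[8,0.14,0.177,0,0,0,0],[8,0.175,0.222,0,0,0,0]],
])

```text
t: 15.45
eef_pos: [0.6091, 0.0416, 0.1625]
tool_rot: [0.997, -0.073, -0.0, -0.0]
wrist_force: [-0.5, -0.2, -3.3]
width: 0.0127
```

```bash
python3 - <<'E'
from h import *
st=ctrl.sense();T=np.array(st['eef_pos']);Rm=R.from_quat(st['tool_rot']).as_matrix()
print(st['t'],T,st['width'],st['wrist_force'],Rm.T@(np.array([.6617,-.05,.163])-T)/.3)
E
```

```text
15.45 [0.60909869 0.04161312 0.16246555] 0.012684123425805282 [-0.4997395  -0.22102625 -3.29695651] [ 0.21798861  0.27654915 -0.00178318]
```

Emit:
carry_out([
  [[8,0.035,0.044,0,0,0,0],[8,0.07,0.088,0,0,0,0],[8,0.103,0.13,0,0,0,0],[8,0.132,0.168,0,0,0,0],[8,0.157,0.2,0,0,0,0]],
])

```text
t: 16.08
eef_pos: [0.6468, -0.0244, 0.1624]
tool_rot: [0.997, -0.073, -0.0, -0.0]
wrist_force: [0.0, 0.6, -3.9]
width: 0.0132
```

Emit:
carry_out([
  [[8,0.022,0.028,0,0,0,0],[8,0.04,0.05,0,0,0,0],[8,0.052,0.066,0,0,0,0],[8,0.06,0.075,0,0,0,0],[8,0.061,0.077,0,0,0,0]],
])

```text
t: 16.7
eef_pos: [0.6612, -0.0492, 0.1625]
tool_rot: [0.997, -0.073, -0.0, -0.0]
wrist_force: [-0.2, 0.4, -3.2]
width: 0.0129
```

Emit:
carry_out([
  [[8,0,0,0,0,0,0],[8,0,0,0,0,0,0],[8,0,0,0,0,0,0],[8,0,0,0,0,0,0],[8,0,0,0,0,0,0]],
])

```text
t: 17.32
eef_pos: [0.6611, -0.0492, 0.1625]
tool_rot: [0.997, -0.073, 0.0, 0.0]
wrist_force: [-0.6, 0.1, -3.7]
width: 0.013
```

```bash
python3 - <<'E'
from fit5 import *
st=ctrl.sense();T=np.array(st['eef_pos']);print(st['t'],T,st['tool_rot'],st['width'],st['wrist_force'],np.abs(st['joint_vel']).max())
p=viewer.get_image('wrist'); s=viewer.get_image('scene'); d=viewer.get_image('side')
cv2.imwrite('pics/w12.png',cv2.resize(p['color'][:,:,::-1],None,fx=1.5,fy=1.5,interpolation=cv2.INTER_CUBIC))
cv2.imwrite('pics/s12.png',cv2.resize(s['color'][130:300,180:380,::-1],None,fx=4,fy=4,interpolation=cv2.INTER_CUBIC))
cv2.imwrite('pics/d12.png',cv2.resize(d['color'][80:250,160:360,::-1],None,fx=4,fy=4,interpolation=cv2.INTER_CUBIC))
pickle.dump((p,s,d,st),open('w12.pkl','wb'))
E
```

```text
17.325 [ 0.66112234 -0.04915141  0.16250082] [ 9.97322528e-01 -7.31284848e-02  2.55570659e-05  9.12522332e-06] 0.012961291511220805 [-0.60293721  0.0963596  -3.65263181] 0.007792303075776765
```

View pics/w12.png

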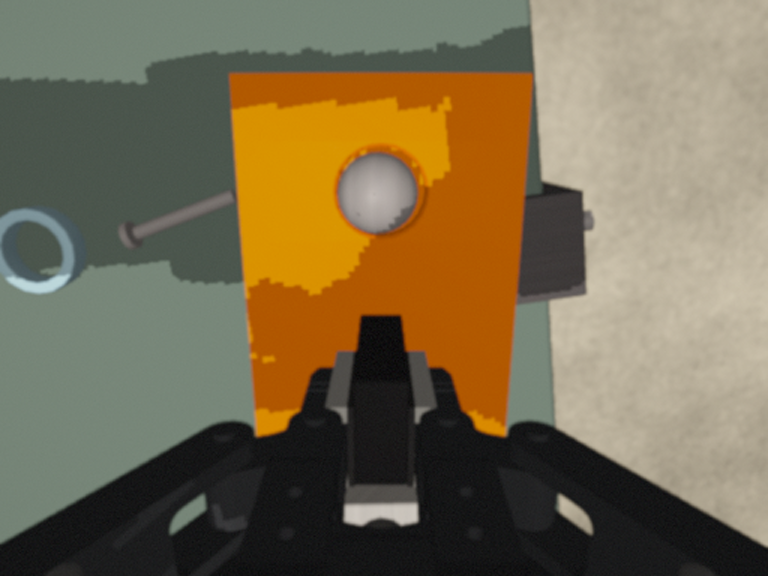

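View pics/s12.png

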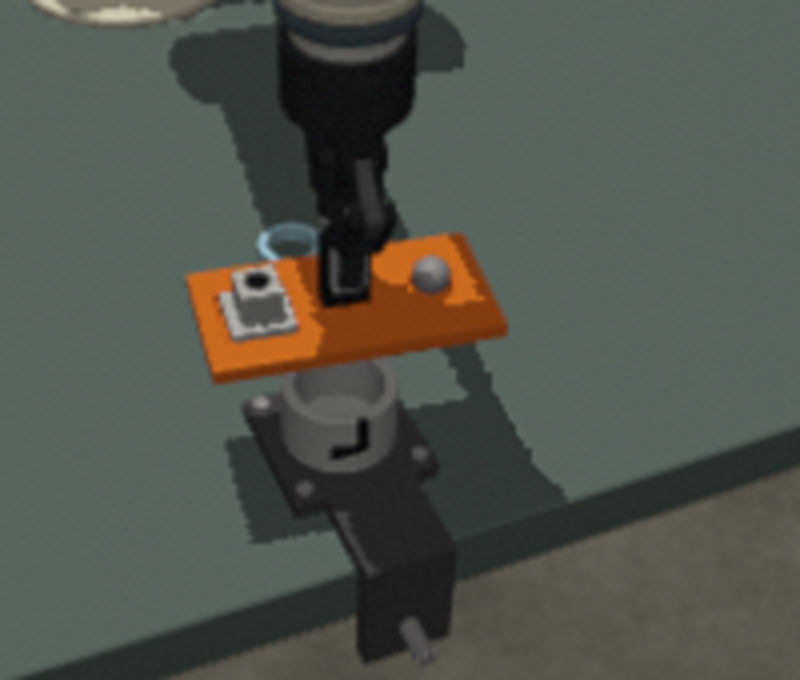

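View pics/d12.png

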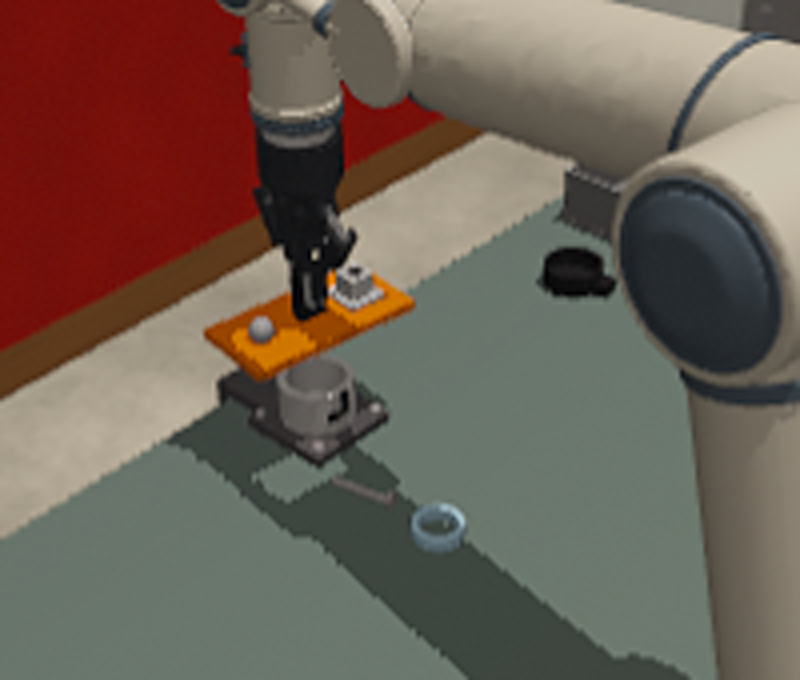

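All three views show the tray level above the socket, the ball in its pocket and the seat in place. Before handing in, one numeric check of the tray pose in the scene and side views.

```bash
python3 - <<'E'
from fit5 import *
p,s,d,st=pickle.load(open('w12.pkl','rb'))
th=np.radians(81.6); t=np.array([np.cos(th),np.sin(th)]); n=np.array([-t[1],t[0]]); g=np.array(st['eef_pos'][:2]); zu=st['eef_pos'][2]-.0413
out=[]
for im,(y0,x0) in ((s,(170,210)),(d,(130,200))):
    c=cam(im); k=4; cr=cv2.resize(im['color'][y0:y0+75,x0:x0+110,::-1],None,fx=k,fy=k,interpolation=cv2.INTER_CUBIC)
    def rect(cx,a,b,z): return np.array([[*(g+(cx+i*a)*t+j*b*n),z+zu] for i,j in((1,1),(1,-1),(-1,-1),(-1,1))])
    for P,col in ((rect(0,.09,.045,.01),(255,0,0)),(rect(-.055,.013,.013,.0355),(0,255,0)),(rect(-.055,.02,.02,.0135),(0,255,0))):
        cv2.polylines(cr,[((proj(c,P)-[x0,y0]+.5)*k).round().astype(int)],True,col,1)
    out.append(cr)
cv2.imwrite('pics/chk.png',np.vstack(out)); print(zu)
E
```

```text
0.12120082493024267
```

View pics/chk.png

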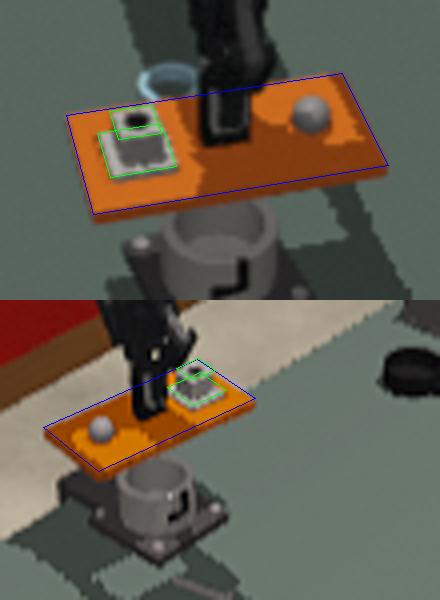

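The predicted outlines for a level tray with the seat fully down match the pixels in both fixed views, so I'm handing in.

```bash
python3 -c "
from plant import ctrl
print(ctrl.hand_in()); s=ctrl.sense(); print(s['t'],s['eef_pos'],s['width'],s['wrist_force'])"
```

```text
the job is handed in; nothing more can be done
None
the job is handed in; nothing more can be done
```

I seated the valve seat in the tray's square pocket on the bench and let go. Then I lifted the tray by its fin and carried it to the socket, and handed in at about 17.5 s while still holding it there. The hand-in gives no verdict, so the points below are my own last checks.

- **Tray position:** the gripper read (0.661, −0.049), against a socket axis measured from three views at (0.662, −0.050). The underside was about 61 mm above the mouth.
- **Level and held:** the tool was vertical to within measurement. The weight on the wrist was about 3.5 N. The fin did not visibly slip in the wrist pictures after the lift.
- **Seat and ball:** the projected outline of a level tray with the seat fully down matched both fixed views. The ball was in its pocket in every picture.
- **Other parts:** the collar, pin and gauge guard showed no displacement in the pictures. I did not re-measure the bystanders after the start.

Three measurements were slightly off:

- The seat sits roughly 1 mm towards the fin from the pocket's centre; the limit is 7 mm.
- The fin was gripped about 4 mm higher than planned.
- The measured gripper pose varied by 1–2 mm between some readings, so I aligned the seat to the pocket from the wrist picture instead.

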